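# Draw the safety bolt of the jewellery case

## Task

Unbolt the lid of the jewellery display case. Hold the sprung catch plate down with one fingertip and keep it down while the other fingertip pushes the bolt's upright tab all the way back out of its keeper, then take your hand away so that the catch springs up and locks the bolt open. Leave the lid shut and the things standing around the case where they are.

Things in the scene. Friction and masses are not known exactly. Their poses are not given: they have to be found in the camera images.
- case: Fixed jewellery display case, wood and glass, 300 (x) x 440 (y) x 120 mm high. Origin: centre of its underside; x points away from the operator's long side, y left along it, z up. Its flush glazed lid has a wooden front rail 90 mm wide along the -x edge, level with the frame 120 mm above the counter; the bolt fitting is on the rail's right (-y) end.
- backplate (a point): Middle of the top of the bolt fitting's black steel backplate, 74 (x) x 152 (y) x 3 mm, screwed on the rail; axes as the case's. It carries the sliding bar, two low guides over the bar (top 136.5 mm above the counter, 36 mm to the -y and 40 mm to the +y side of the shut bolt's tab) and, on the operator's side (-x), the catch.
- tab_face (a point): Point on the bolt's upright steel tab: mid-width of the face to push (it looks to the case's -y), 156 mm above the counter; axes as the case's. The tab is 28 mm wide (x), 6 mm thick (y), its top 166 mm above the counter. It stands on the sliding bar, 16 mm wide, 166 mm long (y), top 134 mm above the counter. Push it to the case's +y to draw the bolt.
- bolt (a joint): Draw of the bolt in m: 0 = shut, nose in the keeper; 0.030 = fully drawn, at its stop, the tab 30 mm farther to the case's +y. Friction 2 to 3 N; it stays where it is left. Notches in the bar's top, at 0, 0.010, 0.020 and 0.030 (each +-0.0015), take the catch's tooth: a catch let up on the way drops into the next notch and blocks the bolt both ways.
- catch_plate (a point): Centre of the top face of the catch's smooth steel finger plate, 26 mm wide (x), 80 mm long (y, along the bar), 43 mm to the case's -x of the bar's centre line and level in y with the shut bolt's tab. At rest 150.5 mm above the counter; sinks 7.5 mm when fully pressed. Tilts with the catch, level when half pressed. A fingertip can slide along it while pressing.
- catch (a joint): Angle of the spring catch in rad: 0 = up, tooth in a notch; 0.34 = fully down. It rocks on a pin along y, 21 mm from the middle of its plate: pressing the plate lifts the tooth out of the bar. The bolt is free above about 0.18 (plate pressed by 4 mm). Pressing takes about 2 to 3 N at first and 5 to 7 N fully down; the spring lifts the catch again when it is let go.
- lid_pull (a point): Middle of the top of the lid's steel pull handle, a low bow 100 mm long (y) of 10 mm bar, standing 31 mm high on the left half of the front rail. Not needed here.
- case_lid (a joint): Angle of the lid, in rad: 0 = shut, grows as it is lifted about its far (+x) edge.
- pump_bottle: Loose clear pump bottle, 68 mm across, 187 mm high, standing on the counter to the right (-y) of the case. Origin: centre of its underside.
- calculator: Loose grey desk calculator, 150 x 106 x 16 mm, keys to 19 mm, lying in front of the case on the operator's side. Origin: centre of its underside.
- card_basket: Loose blue plastic basket, 105 x 150 mm, 55 mm high, with cards standing in it to about 62 mm, in front of the case on the operator's side. Origin: centre of its underside.
- ring_cone: Loose turned wooden ring cone, 56 mm across its foot, 87 mm high, in front of the left end of the case. Origin: centre of its underside.

How it is judged:
By the outcome, as a careful person would: the job done as asked, in the order asked, and still so for the second after the job is handed in, with the robot touching nothing.
It also fails if it takes over 51 s, if anything falls off the work surface, if the arm or the gripper's body presses on something with over 40 N, if the wrist force passes 120 N, or if a joint passes its speed limit or range.

## Robot

A 6-joint arm with a two-finger parallel gripper is mounted at the origin on the work surface. World frame = base frame: x ahead of the robot, y to its left, z up, the work surface at z = 0. Lengths are in m, angles in rad, forces in N, time in s.
With the tool pointing down it reaches from about 0.375 to 0.9 m from the base axis. Payload 3.1 kg.
Tool frame: the origin (TCP) lies between the finger pads; the fingertips stand 22 mm ahead of it and the grasp point (between the pads) lies 3 mm ahead of it; z points along the fingers, y is the line along which they close (so a half turn about z gives the same grasp; the last joint's range is limited). The gripper opens to 87 mm and grips with 3 to 60 N. Pads are 19 mm wide; open, the fingers measure 117 mm over their backs; the gripper's body (75 mm by 190 mm) begins 51 mm behind the grasp point.
Start: joints at [0.941, 0.527, 1.433, -0, 1.181, -0.178], TCP at [0.273, 0.562, 0.245] pointing down, gripper open.
Joint ranges: [-3.08, 3.08], [-0.75, 2.2], [0.22, 2.44], [-1.43, 4.57], [0, 2.65], [-2.85, 2.85]. Speed limits (rad/s): [2.79, 2.79, 3.14, 3.14, 3.14, 3.14].

## Interface

Orientations are given as a unit quaternion [x, y, z, w].
In Python, from rig import robot gives the robot as it stands.
- The arm moves only by the tool move_arm, never from a script. Its argument "series" is text: rows parted by semicolons, each of 6 numbers parted by spaces: the shift along the tool's x, y, z in mm, then the turn, a rotation vector about the tool's x, y, z in degrees. In form: dx dy dz ax ay az; .... A call has 1 to 8 rows; each row is the pose to reach, as a shift and turn from the pose commanded when the call began, along the tool's axes at that moment; what a row does not reach only later rows make up. A row lasts 1/12 s, in which the tool goes at most 41.7 mm and 7.16 degrees, less where a joint would pass 70% of its speed; a pose out of reach is approached as far as the arm can. A call with a gripper value outside its range is refused whole. "jaw" is the opening, from 0 (shut) to 1 (fully open), set as the call begins (left out, the last holds). The fingers move at their own pace and stop on an object; "newtons" is the grip in N (left out, the last holds). Time passes only in rows, so rows that repeat a pose let the fingers close. It gives the time, the measured TCP pose, the force, the opening and the grip force at its end, in the units of the state.
- robot.get_obs(): the state, without advancing time (a new reading comes with each control period).
- robot.camera(name): name is "side" or "top"; returns a dict with "img" (420x560x3 uint8, red, green, blue), "mtx" (3x3 intrinsics, pixels), "world_to_cam" (4x4, takes a point from world to camera coordinates). Camera axes: x right, y down, z forward; pixel columns grow to the right and rows downward; lengths in m; the calibration is good to about 2 mm. A picture is of the moment at which its call begins. There is no depth.
- robot.hand_in(): hands the job in; it is judged then, once.
Trained networks look in a picture, given as the dict that the camera call returned (one of the last four; its "shot" number tells which), for a name from the list of things; names that differ only in an ending like _2 or _b are one class to them, and where a whole thing is asked for, a point or a joint stands for the part that bears it (a point fixed in the world has none). Each returns a list of dicts, best first, with "p" (0 to 1); they miss things now and then, are a little off and sometimes report something else, mostly with a low value. They report only what shows in the picture. A call takes as long as a camera call.
- robot.search_frame(picture, thing): "xyz" ([x, y, z] in m, in world coordinates, good to about 4 mm: the middle of the surface that is visible of it).
- robot.tip_of(picture, thing): "xyz" ([x, y, z] in m, in world coordinates, good to about 4 mm: a listed point, or the origin of a listed thing).
The state is a dict: "time": time; "q": joint angles; "joint_velocities": joint speeds; "joint_torque": joint torques, N m; "position": TCP position; "tool_rot": TCP orientation; "ft_force": force on the tool from outside, world axes, zero at the start; "moment": the same for the moment, N m; "grip_width": finger opening in m; "grip_force": force on a finger pad.
Only numpy, scipy, OpenCV 4.12 (cv2) and the standard library are available. Lean on these libraries where they do the work, as an engineer would, in place of code of your own. Each camera call takes 0.05 s, during which the arm holds its last target. There are 200 camera calls.

## Working session

There is one attempt and no reset: what is moved stays moved. The work goes in short steps, Python scripts to look and compute and a tool call to move; the robot and the scene stay as the last step left them, time stands still between calls to the robot, and variables do not carry over. Pictures are saved under pics/ and viewed, at most 10 in all, crops included, and the job is handed in when it is done.

Besides the shell and the picture viewer there is one more tool, called after ">>>" as name(argument=value, ...) on one line, values as JSON. move_arm: Moves the arm, as the interface text tells. Its arguments: {"type":"object","properties":{"series":{"type":"string"},"jaw":{"type":"number"},"newtons":{"type":"number"}},"required":["series"]}

```bash
mkdir -p pics; cat > h.py <<'E'
import numpy as np,cv2
from rig import robot
from scipy.spatial.transform import Rotation as R
def px(c,p):
    p=c["world_to_cam"]@np.append(p,1);u=c["mtx"]@p[:3];return (u[:2]/u[2]).round(0)
E
python3 - <<'E'
from h import *
o=robot.get_obs();print(o["time"],o["position"],o["tool_rot"],o["ft_force"],o["grip_width"])
for n in("side","top"):
    c=robot.camera(n);cv2.imwrite(f"pics/{n}0.png",c["img"][:,:,::-1])
    for t in("case","backplate","tab_face","catch_plate","lid_pull","pump_bottle","calculator","card_basket","ring_cone"):
        r=robot.tip_of(c,t)
        for d in r[:2]: print(n,t,np.round(d["xyz"],4),round(d["p"],2),px(c,d["xyz"]))
E
```

```text
0.0 [0.27242099 0.56173523 0.24358695] [ 2.23957005e-01  9.74598422e-01 -1.00196690e-03 -4.15499373e-04] [-0.23866736 -0.01048303 -0.42085424] 0.08701776578925631
side case [0.6395 0.1385 0.0035] 0.76 [297. 222.]
side backplate [0.5045 0.0752 0.122 ] 0.58 [256. 205.]
side tab_face [0.5279 0.0465 0.1569] 0.76 [266. 199.]
side catch_plate [0.5028 0.0696 0.1205] 0.71 [255. 207.]
side catch_plate [0.4823 0.0652 0.1476] 0.68 [248. 200.]
side lid_pull [0.5737 0.2585 0.1539] 0.88 [269. 162.]
side pump_bottle [ 5.223e-01 -1.432e-01  3.000e-04] 0.57 [276. 293.]
side calculator [ 0.3945  0.2739 -0.0027] 0.95 [214. 207.]
side card_basket [0.3592 0.0917 0.0023] 0.92 [205. 242.]
side card_basket [0.5689 0.2567 0.1552] 0.33 [268. 162.]
side ring_cone [0.5091 0.3955 0.0012] 0.53 [245. 184.]
side ring_cone [0.3593 0.0912 0.0038] 0.29 [205. 241.]
top case [ 0.6385  0.1314 -0.0023] 0.63 [246. 191.]
top backplate [0.5066 0.0712 0.1187] 0.58 [264. 237.]
top tab_face [0.5252 0.051  0.1584] 0.64 [271. 230.]
top catch_plate [0.4859 0.0668 0.1537] 0.76 [265. 245.]
top lid_pull [0.5666 0.2591 0.1515] 0.97 [189. 212.]
top pump_bottle [ 0.524  -0.1401  0.0027] 0.78 [340. 233.]
top calculator [ 0.3953  0.2755 -0.0024] 0.97 [193. 276.]
top card_basket [0.3602 0.0962 0.0016] 0.82 [256. 290.]
top card_basket [0.5071 0.0707 0.1184] 0.22 [264. 237.]
top ring_cone [ 0.5085  0.3945 -0.    ] 0.84 [152. 235.]
```

```bash
python3 - <<'E'
import cv2,numpy as np
a=cv2.imread("pics/side0.png");b=cv2.imread("pics/top0.png")
cv2.imwrite("pics/c1.png",cv2.resize(a[130:280,180:330],None,fx=4,fy=4,interpolation=cv2.INTER_CUBIC))
cv2.imwrite("pics/c2.png",cv2.resize(b[190:290,200:330],None,fx=6,fy=6,interpolation=cv2.INTER_CUBIC))
E
```

```text
(no output)
```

View pics/c1.png

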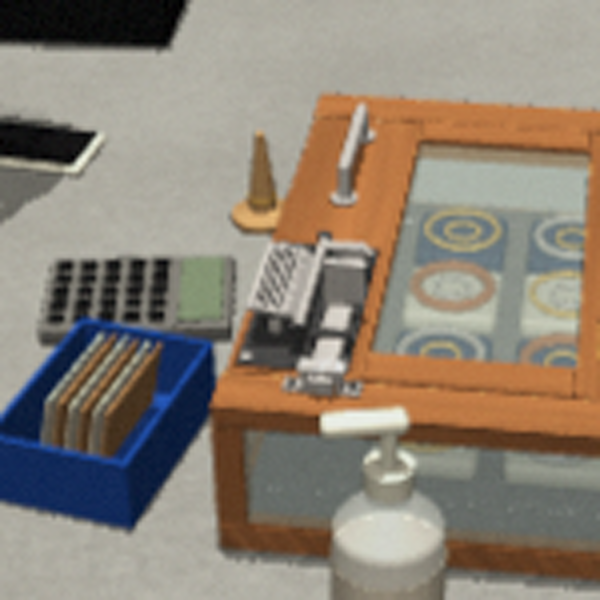

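View pics/c2.png

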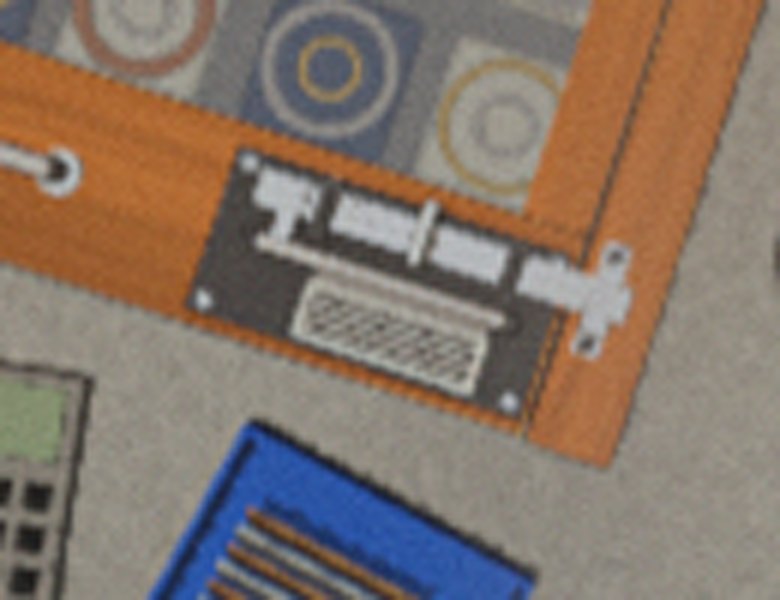

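View pics/top0.png

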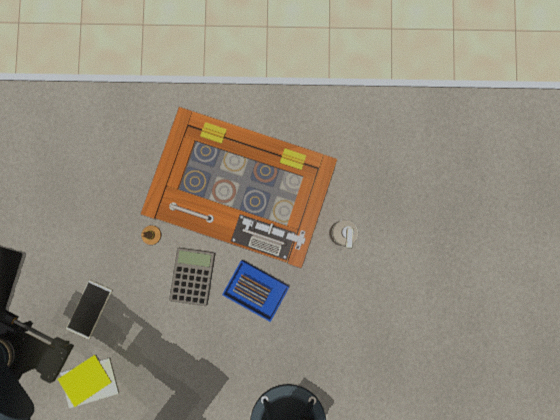

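The side crop shows the fitting with the bolt shut, with the pump bottle to its right and the basket in front. In the top crop the tab runs from (433,203) to (415,262), the plate corners are (312,275), (490,328), (473,395) and (292,335), and the front case edge goes from (0,268) to (605,467). Next I back-project these points at their known heights.

```bash
cat >> h.py <<'E'
def bp(c,uv,z):
    M=c["world_to_cam"];d=M[:3,:3].T@np.linalg.inv(c["mtx"])@np.append(uv,1);o=-M[:3,:3].T@M[:3,3]
    return o+d*(z-o[2])/d[2]
def delta(p,yaw):
    """shift (mm) and turn (deg) in tool axes from the measured pose to TCP p, tool y at yaw (deg), pointing down"""
    o=robot.get_obs();r=R.from_quat(o["tool_rot"])
    a=np.radians(yaw);y=np.array([np.cos(a),np.sin(a),0]);z=np.array([0,0,-1.])
    g=R.from_matrix(np.c_[np.cross(y,z),y,z])
    return (r.inv().apply(np.array(p)-o["position"])*1e3).round(1),np.degrees((r.inv()*g).as_rotvec()).round(2)
E
python3 - <<'E'
from h import *
c=robot.camera("top")
f=lambda u,v,z:bp(c,np.array([200+(u-2.5)/6,190+(v-2.5)/6]),z)
def ang(a,b): d=a-b;return np.degrees(np.arctan2(d[1],d[0])).round(2)-90
print("yaw edge",ang(f(0,268,.12),f(605,467,.12)),"pin",ang(f(258,240,.147),f(505,320,.147)))
cs=[f(u,v,.1505) for u,v in((312,275),(490,328),(473,395),(292,335))]
print("plate c",np.mean(cs,0),"yaw",ang(cs[0],cs[1]),ang(cs[3],cs[2]))
t=[f(433,203,.166),f(415,262,.166)];print("tab",np.mean(t,0),"yaw",ang(*t)+90, np.linalg.norm(t[0]-t[1]))
b=[f(248,162,.123),f(510,402,.123),f(203,300,.123)];print("bp screws",b,ang(b[2],b[1]),ang(b[0],b[2])+90)
q=-np.radians(17.5);Y=np.array([-np.sin(q),np.cos(q)]);X=np.array([np.cos(q),np.sin(q)])
print("tab from plate",np.mean(cs,0)[:2]+.043*X)
E
```

```text
yaw edge -17.260000000000005 pin -17.049999999999997
plate c [0.48669381 0.06703461 0.1505    ] yaw -15.689999999999998 -17.409999999999997
tab [0.52854838 0.05376882 0.166     ] yaw -16.019999999999996 0.0254795813546788
bp screws [array([0.55888251, 0.13130397, 0.123     ]), array([0.45786793, 0.01710076, 0.123     ]), array([0.49941287, 0.14927628, 0.123     ])] -17.450000000000003 -16.819999999999993
tab from plate [0.52770364 0.05410426]
```

```bash
python3 - <<'E'
from h import *
print(delta([.501,.0403,.215],-17))
E
```

```text
(array([-433.2, -370. ,   29.6]), array([ 0.  ,  0.  , 81.12]))
```

>>> move_arm(series="-30 -26 0 0 0 6;-60 -52 0 0 0 12;-90 -77 0 0 0 18;-120 -103 0 0 0 24;-150 -128 0 0 0 30;-180 -154 0 0 0 36;-210 -180 0 0 0 42;-240 -205 0 0 0 48", jaw=0.356)

```text
time: 1.72
position: [0.3996, 0.2713, 0.2448]
tool_rot: [0.603, 0.798, 0.0, 0.0]
ft_force: [0.2, -0.0, 0.4]
grip_width: 0.0416
grip_force: 0.0
```

```bash
python3 - <<'E'
from h import *
print(delta([.501,.0403,.215],-17),robot.get_obs()["grip_width"])
E
```

```text
(array([-249.9,   34.5,   29.8]), array([ 3.000e-02, -1.000e-02,  3.284e+01])) 0.04158084752992638
```

>>> move_arm(series="-35 5 0 0 0 5;-70 10 0 0 0 10;-105 15 0 0 0 15;-140 20 0 0 0 20;-175 24 0 0 0 25;-210 28 10 0 0 29;-240 33 20 0 0 33;-249 34 30 0 0 33")

```text
time: 2.38
position: [0.5042, 0.0393, 0.2148]
tool_rot: [0.805, 0.593, 0.001, 0.002]
ft_force: [2.1, -0.3, -0.6]
grip_width: 0.0313
grip_force: 0.0
```

>>> move_arm(series="0 0 0 0 0 0;0 0 0 0 0 0")

```text
time: 2.55
position: [0.5001, 0.0435, 0.214]
tool_rot: [0.803, 0.595, -0.001, -0.001]
ft_force: [0.1, -0.2, -0.1]
grip_width: 0.031
grip_force: 0.0
```

```bash
python3 - <<'E'
from h import *
o=robot.get_obs();print(delta([.501,.0403,.215],-17),o["grip_width"],o["q"].round(2) if hasattr(o["q"],"round") else o["q"])
cs=[]
for n,(u,v) in (("side",(200,130)),("top",(205,190))):
    c=robot.camera(n);cs.append(cv2.resize(c["img"][v:v+100,u:u+133,::-1],None,fx=4.5,fy=4.5,interpolation=cv2.INTER_CUBIC)[:,:])
    for p in robot.tip_of(c,"tab_face")[:1]+robot.tip_of(c,"catch_plate")[:2]:print(n,p)
cs=[cv2.resize(x,(400,300)) for x in cs]
cv2.imwrite("pics/m1.png",np.hstack(cs))
E
```

```text
(array([-2.8,  1.8, -1. ]), array([-0.16, -0.01,  0.08])) 0.031013570360040692 [-0.14  0.41  1.77  0.    0.97  0.16]
side {'xyz': [0.5237, -0.1418, 0.0016], 'p': 0.57}
side {'xyz': [0.4853, 0.067, 0.1489], 'p': 0.59}
top {'xyz': [0.5251, -0.1413, -0.0013], 'p': 0.16}
```

View pics/m1.png

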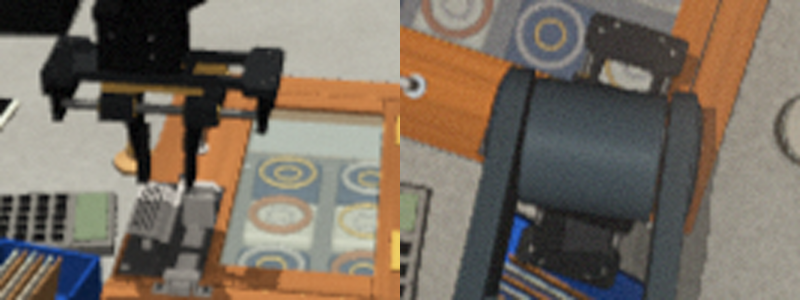

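The fingers hover over the plate (left) and the bar beside the tab. I'll correct by -3/+2 mm and go down to just above the plate.

>>> move_arm(series="-3 2 10 0 0 0;-3 2 20 0 0 0;-3 2 28 0 0 0;-3 2 34 0 0 0;-3 2 34 0 0 0;-3 2 34 0 0 0")

```text
time: 3.35
position: [0.5018, 0.0399, 0.18]
tool_rot: [0.803, 0.596, -0.0, -0.0]
ft_force: [-0.5, -0.3, -0.3]
grip_width: 0.0308
grip_force: 0.0
```

```bash
python3 - <<'E'
from h import *
print(delta([.501,.0403,.166],-17))
c=robot.camera("side");cv2.imwrite("pics/m2.png",cv2.resize(c["img"][150:250,200:333,::-1],(798,600),interpolation=cv2.INTER_CUBIC))
o=robot.get_obs();r=R.from_quat(o["tool_rot"]);P=o["position"]
for s in(-1,1):
  for dx in(-9.5,9.5): print(s,dx,(px(c,P+r.apply([dx/1e3,s*.023,.022]))-[200,150])*6)
E
```

```text
(array([ 0.2, -0.8, 14. ]), array([-0.07,  0.01,  0.12]))
-1 -9.5 [282. 312.]
-1 9.5 [288. 288.]
1 -9.5 [384. 318.]
1 9.5 [390. 294.]
```

View pics/m2.png

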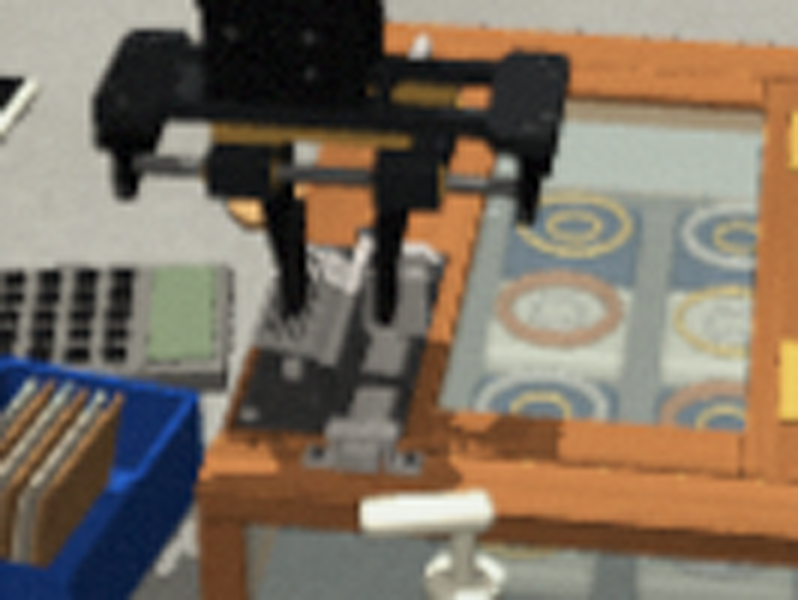

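The picture shows the left fingertip over the plate at about (293,312) and the right one over the bar in front of the tab at about (385,318), with no contact yet. Now I press in stages.

>>> move_arm(series="0 -1 3 0 0 0;0 -1 6 0 0 0;0 -1 9 0 0 0;0 -1 9 0 0 0;0 -1 9 0 0 0")

```text
time: 3.82
position: [0.5011, 0.0402, 0.1716]
tool_rot: [0.803, 0.596, -0.0, -0.0]
ft_force: [-0.1, -0.5, 2.6]
grip_width: 0.0307
grip_force: 1.2
```

>>> move_arm(series="0 0 1 0 0 0;0 0 2 0 0 0;0 0 3 0 0 0;0 0 3 0 0 0;0 0 3 0 0 0")

```text
time: 4.23
position: [0.5001, 0.0405, 0.1687]
tool_rot: [0.803, 0.596, -0.001, -0.001]
ft_force: [-3.1, 0.8, 6.6]
grip_width: 0.0311
grip_force: 3.0
```

>>> move_arm(series="0 0 0.5 0 0 0;0 0 1 0 0 0;0 0 1 0 0 0;0 0 1 0 0 0")

```text
time: 4.57
position: [0.4999, 0.0405, 0.1677]
tool_rot: [0.803, 0.596, -0.001, -0.001]
ft_force: [-3.5, 1.3, 6.6]
grip_width: 0.0309
grip_force: 3.5
```

```bash
python3 - <<'E'
from h import *
for i in range(3):
    c=robot.camera("side");o=robot.get_obs();print(o["ft_force"],o["moment"],o["position"],o["grip_width"],o["grip_force"])
cv2.imwrite("pics/m3.png",cv2.resize(c["img"][165:240,215:315,::-1],(800,600),interpolation=cv2.INTER_CUBIC))
E
```

```text
[-2.42859479  0.69262117  7.70635483] [0.10685353 0.74937247 0.00278343] [0.49985833 0.04053132 0.16774436] 0.03128907709156895 3.4779721533413976
[-3.2841979   0.86938314  6.92895749] [0.14596559 0.76702831 0.00623694] [0.49989377 0.04050592 0.16776268] 0.030883103999002962 3.4768071596045047
[-2.80155898  1.41913166  6.55827809] [ 0.17505931  0.73443847 -0.03787798] [0.49990019 0.0405366  0.16778846] 0.030798290619696217 3.4758355119265616
```

View pics/m3.png

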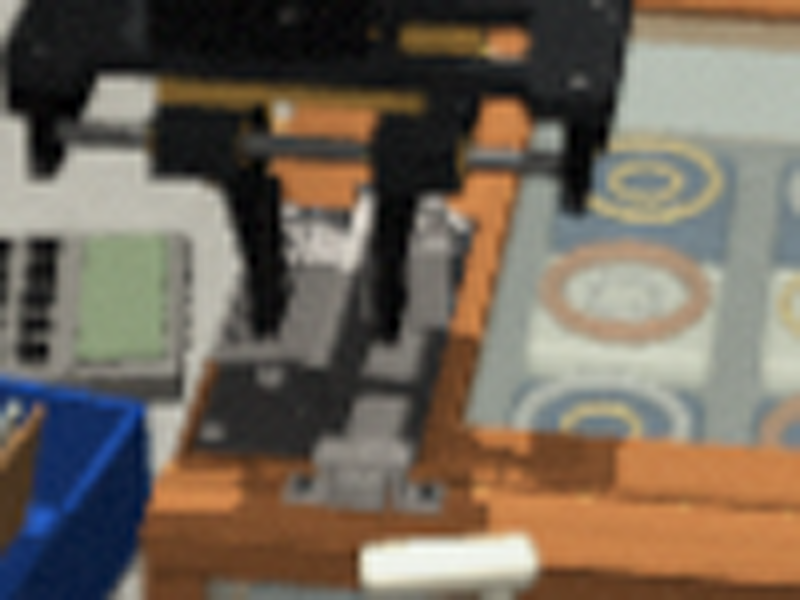

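The plate is now tilting outward under the left fingertip at about (265,330), and the right fingertip sits beside the tab. I'll press a little more, then push.

>>> move_arm(series="0 0 0.5 0 0 0;0 0 1 0 0 0;0 0 1 0 0 0;0 0 1 0 0 0")

```text
time: 5.05
position: [0.4996, 0.0406, 0.1668]
tool_rot: [0.803, 0.596, -0.001, -0.001]
ft_force: [-3.4, 2.0, 8.0]
grip_width: 0.0311
grip_force: 3.9
```

>>> move_arm(series="2 0 0 0 0 0;4 0 0 0 0 0;6 0 0 0 0 0;8 0 0 0 0 0;10 0 0 0 0 0;10 0 0 0 0 0")

```text
time: 5.55
position: [0.5034, 0.0485, 0.167]
tool_rot: [0.803, 0.596, -0.001, 0.001]
ft_force: [-3.2, -4.4, 7.6]
grip_width: 0.031
grip_force: 4.5
```

>>> move_arm(series="2 0 0 0 0 0;4 0 0 0 0 0;6 0 0 0 0 0;8 0 0 0 0 0;8 0 0 0 0 0")

```text
time: 5.97
position: [0.5058, 0.056, 0.167]
tool_rot: [0.803, 0.596, -0.001, 0.001]
ft_force: [-3.8, -4.7, 7.7]
grip_width: 0.0314
grip_force: 4.7
```

>>> move_arm(series="2 0 0 0 0 0;4 0 0 0 0 0;6 0 0 0 0 0;8 0 0 0 0 0;10 0 0 0 0 0;10 0 0 0 0 0")

```text
time: 6.47
position: [0.5089, 0.0656, 0.1671]
tool_rot: [0.803, 0.596, -0.001, 0.001]
ft_force: [-3.0, -5.6, 5.6]
grip_width: 0.031
grip_force: 4.7
```

```bash
python3 - <<'E'
from h import *
c=robot.camera("side")
cv2.imwrite("pics/m4.png",cv2.resize(c["img"][165:240,215:315,::-1],(800,600),interpolation=cv2.INTER_CUBIC))
print(robot.tip_of(c,"tab_face")[:2],robot.get_obs()["ft_force"])
E
```

```text
[{'xyz': [0.5339, 0.0661, 0.1553], 'p': 0.74}, {'xyz': [0.5696, 0.2577, 0.1512], 'p': 0.65}] [-3.34713257 -4.90906297  6.88405196]
```

View pics/m4.png

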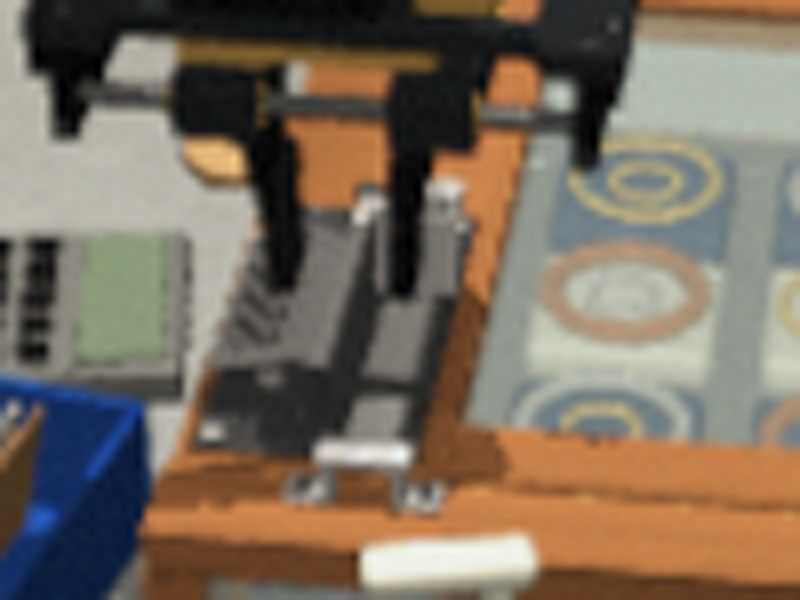

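The tab has moved with the finger: the keeper at (365,475) now shows empty and the bolt is about 19 mm drawn. I'll keep pushing to the stop.

>>> move_arm(series="2 0 0 0 0 0;4 0 0 0 0 0;6 0 0 0 0 0;8 0 0 0 0 0;8 0 0 0 0 0")

```text
time: 6.98
position: [0.5112, 0.0732, 0.167]
tool_rot: [0.803, 0.596, -0.001, 0.001]
ft_force: [-2.0, -5.4, 7.9]
grip_width: 0.0314
grip_force: 4.6
```

>>> move_arm(series="1 0 0 0 0 0;2 0 0 0 0 0;3 0 0 0 0 0;3 0 0 0 0 0;3 0 0 0 0 0")

```text
time: 7.4
position: [0.5117, 0.0747, 0.1671]
tool_rot: [0.803, 0.596, -0.002, 0.002]
ft_force: [-3.1, -9.8, 7.1]
grip_width: 0.0311
grip_force: 6.9
```

>>> move_arm(series="1 0 0 0 0 0;2 0 0 0 0 0;2 0 0 0 0 0;2 0 0 0 0 0")

```text
time: 7.73
position: [0.5118, 0.0749, 0.1671]
tool_rot: [0.802, 0.597, -0.004, 0.002]
ft_force: [-5.0, -16.0, 8.5]
grip_width: 0.0311
grip_force: 10.0
```

```bash
python3 - <<'E'
from h import *
c=robot.camera("side");print(robot.tip_of(c,"tab_face")[:1])
c=robot.camera("side");print(robot.tip_of(c,"tab_face")[:1])
E
```

```text
[{'xyz': [0.5376, 0.0736, 0.1551], 'p': 0.59}]
[{'xyz': [0.5345, 0.0718, 0.1569], 'p': 0.65}]
```

>>> move_arm(series="-2 0 0 0 0 0;-2 0 -5 0 0 0;-2 0 -10 0 0 0;-2 0 -15 0 0 0;-2 0 -15 0 0 0")

```text
time: 8.35
position: [0.5105, 0.0754, 0.1808]
tool_rot: [0.803, 0.596, -0.003, 0.0]
ft_force: [-2.9, -6.6, 0.1]
grip_width: 0.0309
grip_force: 3.8
```

>>> move_arm(series="-5 0 -20 0 0 0;-10 0 -50 0 0 0;-10 0 -80 0 0 0;-30 0 -110 0 0 0;-65 0 -110 0 0 0;-100 0 -110 0 0 0;-135 0 -110 0 0 0;-170 0 -110 0 0 0")

```text
time: 9.02
position: [0.4627, -0.0866, 0.2917]
tool_rot: [0.803, 0.596, 0.0, 0.001]
ft_force: [-0.8, -0.4, 0.6]
grip_width: 0.031
grip_force: 0.0
```

```bash
python3 - <<'E'
from h import *
o=robot.get_obs();print(o["position"],o["ft_force"])
cs=[]
for n,(u,v) in (("side",(215,165)),("top",(215,200))):
    c=robot.camera(n)
    for p in robot.tip_of(c,"tab_face")[:1]+robot.tip_of(c,"catch_plate")[:2]:print(n,p)
    cs.append(cv2.resize(c["img"][v:v+75,u:u+100,::-1],(400,300),interpolation=cv2.INTER_CUBIC))
cv2.imwrite("pics/m5.png",np.hstack(cs))
E
```

```text
[ 0.46266149 -0.08661137  0.29173754] [-0.80509626 -0.38576523  0.55593542]
side {'xyz': [0.5357, 0.0756, 0.1555], 'p': 0.64}
side {'xyz': [0.5322, 0.0745, 0.1531], 'p': 0.68}
side {'xyz': [0.4837, 0.0672, 0.15], 'p': 0.67}
top {'xyz': [0.535, 0.0822, 0.156], 'p': 0.65}
top {'xyz': [0.4879, 0.0653, 0.1528], 'p': 0.86}
```

View pics/m5.png

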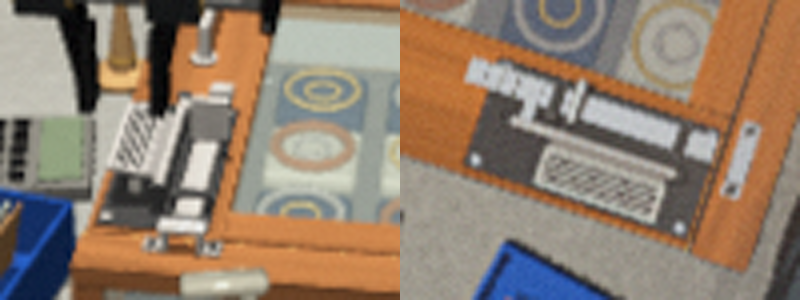

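```bash
python3 - <<'E'
from h import *
c=robot.camera("top")
cv2.imwrite("pics/c5.png",cv2.resize(c["img"][190:290,200:330,::-1],None,fx=6,fy=6,interpolation=cv2.INTER_CUBIC))
a=bp(c,np.array([215+(177-1.5)/4,200+(102-1.5)/4]),.166);d=a[:2]-np.array([.5285,.0538]);print(a,d@[.292,.956],d@[.956,-.292])
# sub-pixel shift of the bright tab between first and present picture
b0=cv2.imread("pics/top0.png");
s=cv2.imread("pics/top0.png")[222:236,266:276];r=cv2.matchTemplate(c["img"][210:245,245:290,::-1].copy(),s,cv2.TM_CCOEFF_NORMED);print(cv2.minMaxLoc(r),"orig",(21,12))
E
```

```text
[0.5360845  0.08215196 0.166     ] 0.029319148195911016 -0.0010279880266221173
(-0.656032145023346, 0.8392959833145142, (26, 7), (10, 8)) orig (21, 12)
```

View pics/c5.png

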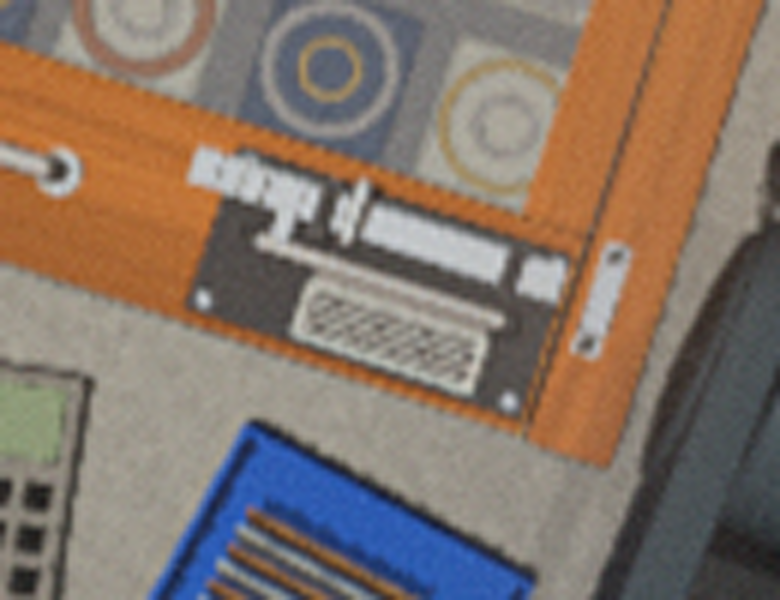

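The tab is now at (357,205), about 29–30 mm drawn. The nose is clear of the keeper, the catch plate looks as it did at rest, and the basket and calculator haven't moved.

```bash
python3 -c "
from rig import robot
print(robot.hand_in())"
```

```text
the job is handed in; nothing more can be done
None
```

The bolt is drawn to its stop (about 29–30 mm measured) and the catch plate is back at its rest position over it; the lid was left shut, the things I checked around the case had not moved, and the job is handed in with no verdict returned.

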